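# Change the packing line over from tomatoes to eggs

### The arm

A 6-joint arm with a two-finger parallel gripper is mounted at the origin on the work surface. World frame = base frame: x ahead of the robot, y to its left, z up, the work surface at z = 0. Lengths are in mm, angles in rad, forces in N, time in s.
With the tool pointing down it reaches from about 325 to 925 mm from the base axis. Payload 3.1 kg.
Tool frame: the origin (TCP) lies midway between the tips of the shut fingers; the grasp point (between the pads) lies arm.pinch_z behind it (arm.pinch_z is the distance from the TCP to the grasp point, in mm); z points along the fingers, y is the line along which they close (so a half turn about z gives the same grasp; the last joint's range is limited). The gripper opens to 85 mm and grips with 20 to 120 N. Pads are 22 mm wide; open, the fingers measure 114 mm over their backs; the gripper's body (76 mm by 85 mm) begins 54 mm behind the grasp point. The pads swing forward as they close: fully open they stand 13 mm farther back than shut.
Start: joints at [-1.263, 0.217, 1.613, -0, 1.311, -0.112], TCP at [254.758, -570.734, 231.3] pointing down, gripper open.
Joint ranges: [-2.75, 2.75], [-0.78, 2.1], [0.31, 2.55], [-1.13, 4.27], [0.13, 2.63], [-2.58, 2.58]. Speed limits (rad/s): [2.79, 2.79, 3.14, 3.14, 3.14, 3.14].

### API

Orientations are given as a rotation vector (axis times angle).
In Python, from workcell import arm, vision, job, trace, tip_of gives the robot as it stands. The module is installed in compiled form; this text tells all that it offers.
- The arm moves only by the shell command python3 -m inch 'ROWS' [FORCE]. ROWS is JSON, a list of rows, each an object of numbers: "tx", "ty", "tz": the shift along the tool's x, y, z in m; "turn": the turn about the tool's z in rad; "jaw": the closure, from 0 (fully open) to 1 (shut). A call has 1 to 20 rows; each row is the pose to reach, as a shift and turn from the pose commanded when the call began, along the tool's axes at that moment; what a row does not reach only later rows make up. A row lasts 1/10 s, in which the tool goes at most 50 mm and 8.59 degrees, less where a joint would pass 70% of its speed; a pose out of reach is approached as far as the arm can. A call with a gripper value outside its range is refused whole. The fingers move at their own pace and stop on an object; FORCE is the grip in N (left out, the last holds). Time passes only in rows, so rows that repeat a pose let the fingers close. It gives the time, the measured TCP pose, the force, the opening and the grip force at its end, in the units of the state.
- arm.get_state(): the state, without advancing time (a new reading comes with each control period).
- vision.read_camera(name): name is "scene" or "top"; returns a dict with "pixels" (480x640x3 uint8, blue, green, red), "vertical_fov" (degrees; the focal length in pixels is half the picture's height over the tangent of half this angle, whatever the lens; pixels are square), "cx", "cy" (the principal point, pixels), "rvec" (rotation vector, rad) and "tvec" (3), from world to camera coordinates, as OpenCV has them. Camera axes: x right, y down, z forward; pixel columns grow to the right and rows downward; lengths in mm; the calibration is good to about 2 mm. A picture is of the moment at which its call begins. There is no depth.
- job.job_done(): hands the job in; it is judged then, once.
Trained networks look in the newest picture that a camera, given by its name, has taken for a name from the list of things; names that differ only in an ending like _2 or _b are one class to them, and where a whole thing is asked for, a point or a joint stands for the part that bears it (a point fixed in the world has none). Each returns a list of dicts, best first, with "conf" (0 to 1); they miss things now and then, are a little off and sometimes report something else, mostly with a low value. They report only what shows in the picture. A call takes as long as a camera call.
- trace(thing, camera): "region" (480x640 bool, what is visible of it) and "box" ([centre column, centre row, width, height] in pixels, round what is visible of it).
- tip_of(thing, camera): "pixel" ([column, row] in pixels: a listed point, or the origin of a listed thing).
The state is a dict: "clock": time; "qpos": joint angles; "joint_vel": joint speeds; "effort": joint torques, N m; "tool_pos": TCP position; "orientation": TCP orientation; "ft_force": force on the tool from outside, world axes, zero at the start; "moment": the same for the moment, N m; "opening": opening from 0.0 (shut) to 1.0 (fully open); "grasp_force": force on a finger pad.
Only numpy, scipy, OpenCV 4.12 (cv2) and the standard library are available. Lean on these libraries where they do the work, as an engineer would, in place of code of your own. Each camera call takes 0.05 s, during which the arm holds its last target. There are 200 camera calls.

### The job

The breakfast boxes have their tomatoes and get their eggs next. Using only your fingertips, without gripping or lifting anything, push the standing lid of the small tomato pan over so that it drops shut, and gently flip the lid of the wide egg pan up by its tab until it stands open by itself, leaning back. Leave both pans standing where they are, without shoving them about, and leave the other things on the table alone.

Things in the scene. Friction and masses are not known exactly. Their poses are not given: they have to be found in the camera images.
- egg_pan: The wide pan of boiled eggs: stainless food pan, 176 mm along its x, 325 mm along its y, rim at 150 mm height, loose on the table, 3.2 to 4.8 kg. Origin: centre of its underside; z up, +x away from its lid's tab (roughly away from the robot, turned at most 15 degrees). Its frosted clear cover is 4 mm thick (top face 155 mm above the table): the rear part is fixed, from the hinge line (35 mm behind the middle, along y) to the rear rim; the front part is the lid.
- egg_lid (a joint): Angle of the egg pan's hinged lid: 0 shut (flat on the rim), 1.57 upright, 1.88 at its stop, leaning back, fully open. The hinge turns freely (hardly any friction, light damping): the lid falls shut from below about 1.6 and falls back against the stop from beyond that. The lid weighs about 160 g, reaches 125 mm forward of the hinge line and is 321 mm wide.
- egg_lid_hinge (a point): Middle of the egg lid's hinge line, 155 mm above the table at the lid's top face. It turns with the lid: its y is the hinge line, its -x runs along the lid towards the tab, its z is the normal of the lid's top face. In this frame egg_lid_tab lies 155 mm in -x and 10 mm in +z.
- egg_lid_tab (a point): Middle of the outer edge of the egg lid's lift tab (70 mm wide, 4 mm thick), which rises outward at 20 degrees from the middle of the lid's front edge. Shut, this edge is 32 mm in front of the rim and 10 mm above the lid's top face: the tip of a finger leaning forward fits under the tab. Lift it along its arc about the hinge; a level push on the edge only jams. Turns with the lid.
- tomato_pan: The small pan of cherry tomatoes: like the egg pan (same 176 mm along x, same rim height, hinge line and cover) but only 162 mm along y; loose on the table, 2.0 to 3.1 kg. Same origin and axes. The two pans and the carton stand in a row, in any order.
- tomato_lid (a joint): Angle of the tomato pan's hinged lid, same meaning: starts open, leaning back at 1.88; 0 is shut. It drops shut when it has been pushed forward (towards the robot) past upright. Weighs about 80 g, 158 mm wide, reaches 125 mm from the hinge.
- tomato_lid_hinge (a point): Middle of the tomato lid's hinge line, 155 mm above the table; axes as for egg_lid_hinge.
- tomato_lid_tab (a point): Middle of the outer edge of the tomato lid's tab (55 mm wide); same place in the lid's frame as egg_lid_tab. With the lid open it is the highest point, about 300 mm above the table and 56 mm behind the hinge line.
- carton: Bystander: open cardboard carton of cheese portions, 160 x 110 mm, 75 mm high with flaps spread up to 95 mm, in the row with the pans. Origin under its centre.
- spoon: Bystander: steel serving spoon, 260 mm long, lying crosswise beyond the pans.
- spray: Bystander: trigger spray bottle, 74 mm across, 205 mm high, on the robot's right. Origin under its centre.

How it is judged (in metres and radians):
At the end, for the whole second after the job is handed in: The egg lid rests open beyond 1.75 rad and the tomato lid lies shut (below 0.06 rad); both pans stand flat on the table, still and within 30 mm of where they were (value of joint egg_lid above 1.75 rad and value of joint tomato_lid below 0.06 rad and distance of each of egg_pan, tomato_pan from where it was at the start of the episode below 0.03 m and angle between each of egg_pan, tomato_pan's own z axis and vertical below 0.05 rad and linear speed of each of egg_pan, tomato_pan below 0.02 m/s); the robot touches nothing.
It fails at once if a pan is lifted (over 12 mm) or tipped (over 0.12 rad) (height (world z) of any of egg_pan, tomato_pan above 0.012 m or angle between any of egg_pan, tomato_pan's own z axis and vertical above 0.12 rad).
It fails at once if a pan is shoved more than 40 mm (distance of any of egg_pan, tomato_pan from where it was at the start of the episode above 0.04 m).
It fails at once if a lid is gripped or forced with more than 40 N (contact force between the fingers and egg_lid above 40 N or contact force between the fingers and tomato_lid above 40 N).
It fails at once if the carton, spoon or spray bottle is moved more than 30 mm (distance of any of carton, spoon, spray from where it was at the start of the episode above 0.03 m).
It also fails if it takes over 64 s, if anything falls off the work surface, if the arm or the gripper's body presses on something with over 40 N, if the wrist force passes 120 N, or if a joint passes its speed limit or range.

## Working session

There is one attempt and no reset: what is moved stays moved. The work goes in short steps, Python scripts to look and compute and a shell command to move; the robot and the scene stay as the last step left them, time stands still between calls to the robot, and variables do not carry over. Pictures are saved under pics/ and viewed, at most 10 in all, crops included, and the job is handed in when it is done.

```bash
mkdir -p pics; cat > h.py <<'E'
import numpy as np, cv2
from scipy.spatial.transform import Rotation as R
from workcell import arm, vision, job, trace, tip_of
def cam(n):
    c=vision.read_camera(n); f=240/np.tan(np.radians(c["vertical_fov"]/2))
    K=np.array([[f,0,c["cx"]],[0,f,c["cy"]],[0,0,1]]); M=R.from_rotvec(np.ravel(c["rvec"])).as_matrix()
    return c["pixels"],K,M,np.ravel(c["tvec"])
def at_z(p,C,z):
    _,K,M,t=C; o=-M.T@t; d=M.T@np.linalg.inv(K)@np.array([p[0],p[1],1]); return o+d*(z-o[2])/d[2]
def proj(X,C):
    _,K,M,t=C; q=K@(M@np.asarray(X,float)+t); return q[:2]/q[2]
def tri(p1,C1,p2,C2):
    P=[C[1]@np.c_[C[2],C[3]] for C in (C1,C2)]
    x=cv2.triangulatePoints(P[0],P[1],np.array(p1,float).reshape(2,1),np.array(p2,float).reshape(2,1)).ravel(); return x[:3]/x[3]
E
python3 - <<'E'
from h import *
np.set_printoptions(precision=1,suppress=True)
Cs={n:cam(n) for n in("scene","top")}
for n in Cs: cv2.imwrite(f"pics/{n}0.png",Cs[n][0]); print(n,"cam at",-Cs[n][2].T@Cs[n][3])
Z=dict(egg_pan=0,egg_lid_hinge=155,egg_lid_tab=165,tomato_pan=0,tomato_lid_hinge=155,tomato_lid_tab=300,carton=0,spoon=5,spray=0)
for k,z in Z.items():
    ps={}
    for n in Cs:
        r=tip_of(k,n)
        for q in r[:2]: print(k,n,round(q["conf"],2),np.array(q["pixel"]),at_z(q["pixel"],Cs[n],z))
        if r: ps[n]=r[0]["pixel"]
    if len(ps)==2: print("   tri",tri(ps["scene"],Cs["scene"],ps["top"],Cs["top"]))
s=arm.get_state(); print(s["tool_pos"],R.from_rotvec(s["orientation"]).as_matrix(),s["clock"],arm.pinch_z)
E
```

```text
scene cam at [1354.1 -487.  1045.7]
top cam at [ 431.6 -109.1 1497.4]
egg_pan scene 0.77 [248.9 274.4] [ 507.3 -334.4    0. ]
egg_pan scene 0.38 [225.5 205.9] [ 198.  -311.1    0. ]
egg_lid_hinge scene 0.86 [244.5 247.8] [ 544.1 -338.9  155. ]
egg_lid_hinge top 0.95 [419.8 258.4] [ 536.5 -333.2  155. ]
   tri [ 536.9 -335.8  146.2]
egg_lid_tab scene 0.68 [226.9 208.8] [ 393.4 -338.8  165. ]
egg_lid_tab top 0.92 [425.  325.8] [ 383.8 -336.1  165. ]
   tri [ 383.5 -337.5  156. ]
tomato_pan scene 0.6 [449.4 206.3] [515.  359.3   0. ]
tomato_pan top 0.86 [137.7 278.3] [518.4 361.8   0. ]
   tri [517.5 359.7   2.4]
tomato_lid_hinge scene 0.77 [464.3 176.3] [549.3 351.6 155. ]
tomato_lid_tab scene 0.7 [494.8 148.9] [621.2 358.4 300. ]
tomato_lid_tab top 0.7 [ 91.6 221.4] [621.  363.2 300. ]
   tri [620.3 362.5 298.7]
carton scene 0.92 [368. 254.] [584.7  15.5   0. ]
carton scene 0.73 [248.6 246.9] [ 404.9 -300.6    0. ]
carton top 0.97 [275.2 247. ] [588.6   9.8   0. ]
   tri [588.5  10.5   6.2]
spoon scene 0.79 [418.8 298.8] [791.1  61.    5. ]
spoon top 0.59 [248.7 172.1] [785.1  74.2   5. ]
   tri [786.3  72.7  -7. ]
spray top 0.93 [506.  293.9] [ 452.1 -573.5    0. ]
[ 254.8 -570.8  231.3] [[ 0.9  0.4 -0. ]
 [ 0.4 -0.9 -0. ]
 [-0.   0.  -1. ]] 1.0 18.700000000000003
```

View pics/scene0.png

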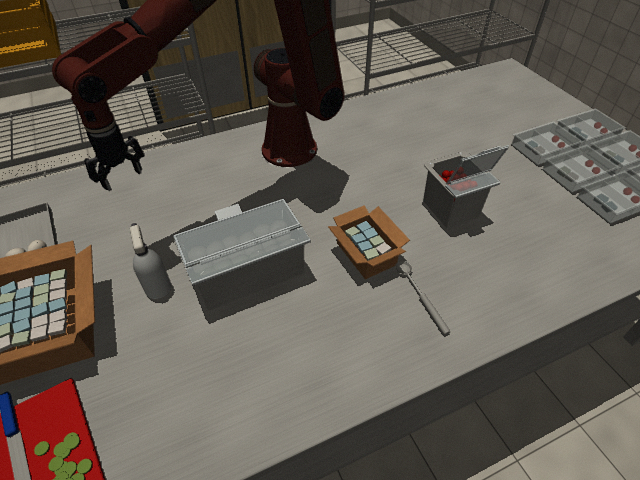

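View pics/top0.png

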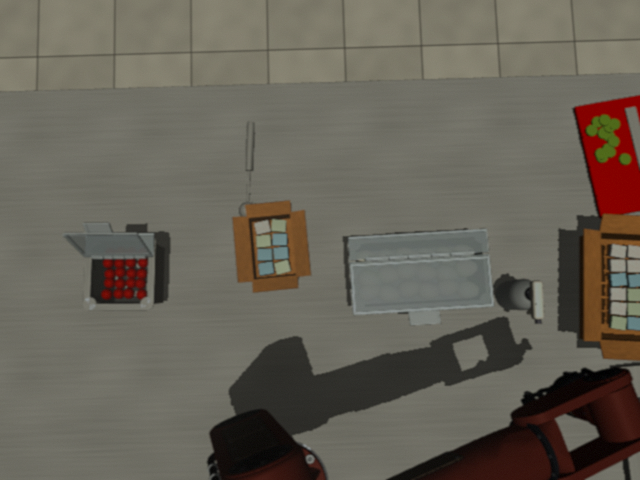

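The scene picture shows the egg pan with its lid shut (tab near (228,211)), the spray bottle to its right, the carton in the middle, and the tomato pan with its lid standing (tab near (495,149)). The top picture agrees: egg tab at (425,322), tomato tab at (97,227), and both pans turned only slightly. The tool stays vertical, so I'll carry the tab edge up its arc on the shut fingertips.

```bash
cat >> h.py <<'E'
def rel(targets,yaw=None):
    "world TCP targets (mm) and tool-x yaw -> rows' tx ty tz (m), turn"
    s=arm.get_state(); M=R.from_rotvec(s["orientation"]).as_matrix(); y0=np.arctan2(M[1,0],M[0,0])
    print("yaw",round(y0,3),"turn",None if yaw is None else round(y0-yaw,3),"pos",np.round(s["tool_pos"],1),"F",np.round(s["ft_force"],1),"t",s["clock"])
    for T in targets: print(T,np.round(M.T@(np.array(T)-s["tool_pos"])/1000,4))
E
python3 -c "
from h import *
rel([[300,-450,231],[345,-336,231]],0)"
```

```text
yaw 0.42 turn 0.42 pos [ 254.8 -570.8  231.3] F [0.4 0.5 0.9] t 1.0
[300, -450, 231] [ 0.0905 -0.0918  0.0003]
[345, -336, 231] [ 0.1781 -0.1776  0.0003]
```

```bash
python3 -m inch '[{"tx":0.03,"ty":-0.03,"tz":0,"turn":0.1,"jaw":1},{"tx":0.06,"ty":-0.06,"tz":0,"turn":0.2,"jaw":1},{"tx":0.09,"ty":-0.09,"tz":0,"turn":0.3,"jaw":1},{"tx":0.12,"ty":-0.12,"tz":0,"turn":0.4,"jaw":1},{"tx":0.15,"ty":-0.15,"tz":0,"turn":0.42,"jaw":1},{"tx":0.178,"ty":-0.178,"tz":0,"turn":0.42,"jaw":1},{"tx":0.178,"ty":-0.178,"tz":0,"turn":0.42,"jaw":1},{"tx":0.178,"ty":-0.178,"tz":0,"turn":0.42,"jaw":1},{"tx":0.178,"ty":-0.178,"tz":0,"turn":0.42,"jaw":1},{"tx":0.178,"ty":-0.178,"tz":0,"turn":0.42,"jaw":1}]'
python3 - <<'E'
from h import *
rel([[345,-336,148]],0)
c=cam("scene"); cv2.imwrite("pics/s1.png",cv2.resize(c[0][60:260,110:370],(780,600),interpolation=cv2.INTER_CUBIC))
t=cam("top")
for n,C in(("scene",c),("top",t)):
  for k,z in(("egg_lid_tab",165),("egg_lid_hinge",155)):
    for q in tip_of(k,n)[:1]: print(k,n,q["conf"],at_z(q["pixel"],C,z))
E
```

```text
clock: 2.0
tool_pos: [344.4, -336.9, 231.5]
orientation: [3.141, -0.003, 0.0]
ft_force: [0.1, -0.5, -0.7]
opening: -0.002
grasp_force: 0.0
yaw -0.002 turn -0.002 pos [ 344.4 -336.9  231.5] F [ 0.1 -0.5 -0.7] t 2.0
[345, -336, 148] [ 0.0006 -0.0009  0.0835]
egg_lid_tab scene 0.88 [ 382.5006757  -333.38801361  165.        ]
egg_lid_hinge scene 0.76 [ 535.18045626 -331.55066255  155.        ]
egg_lid_tab top 0.66 [ 390.50056878 -334.17726194  165.        ]
egg_lid_hinge top 0.9 [ 533.75858667 -334.24978689  155.        ]
```

View pics/s1.png

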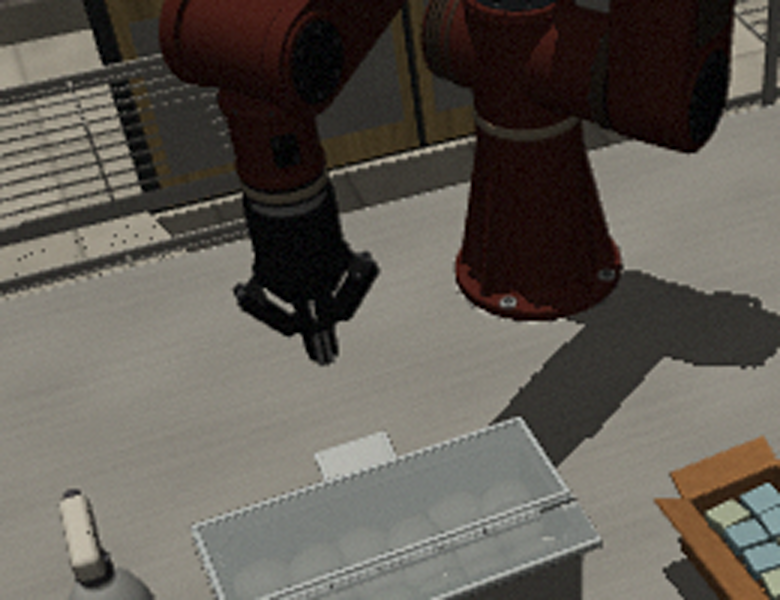

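The crop shows the shut fingers hanging in front of the tab, tips at about (322,355) and tab at (355,455). Next I lower them in front of the tab edge and creep forward to touch it.

```bash
python3 -m inch '[{"tx":0,"ty":-0.001,"tz":0.03,"turn":0,"jaw":1},{"tx":0,"ty":-0.001,"tz":0.06,"turn":0,"jaw":1},{"tx":0,"ty":-0.002,"tz":0.08,"turn":0,"jaw":1},{"tx":0.004,"ty":-0.002,"tz":0.08,"turn":0,"jaw":1},{"tx":0.008,"ty":-0.002,"tz":0.08,"turn":0,"jaw":1},{"tx":0.012,"ty":-0.002,"tz":0.08,"turn":0,"jaw":1},{"tx":0.014,"ty":-0.002,"tz":0.08,"turn":0,"jaw":1},{"tx":0.016,"ty":-0.002,"tz":0.08,"turn":0,"jaw":1}]'
for i in 1 2 3; do python3 -m inch '[{"tx":0.002,"jaw":1},{"tx":0.002,"jaw":1}]' | egrep 'pos|ft'; done
```

```text
clock: 3.1
tool_pos: [361.7, -334.4, 152.6]
orientation: [3.14, 0.0, 0.002]
ft_force: [0.6, 0.7, 0.2]
opening: -0.002
grasp_force: 0.0invalid input at $[0]: expected keys tx, ty, tz, turn, jaw
invalid input at $[0]: expected keys tx, ty, tz, turn, jaw
invalid input at $[0]: expected keys tx, ty, tz, turn, jaw
```

```bash
python3 -m inch '[{"tx":0.002,"ty":0,"tz":0,"turn":0,"jaw":1},{"tx":0.003,"ty":0,"tz":0,"turn":0,"jaw":1},{"tx":0.003,"ty":0,"tz":0,"turn":0,"jaw":1}]' | egrep 'pos|ft'
python3 -m inch '[{"tx":0.002,"ty":0,"tz":0,"turn":0,"jaw":1},{"tx":0.002,"ty":0,"tz":0,"turn":0,"jaw":1}]' | egrep 'pos|ft'
```

```text
tool_pos: [363.9, -333.6, 151.4]
ft_force: [0.1, 0.5, 0.2]
tool_pos: [365.9, -333.7, 151.3]
ft_force: [0.4, 0.4, -0.9]
```

```bash
python3 -m inch '[{"tx":0.002,"ty":0,"tz":0,"turn":0,"jaw":1},{"tx":0.002,"ty":0,"tz":0,"turn":0,"jaw":1}]' | egrep 'pos|ft'
```

```text
tool_pos: [367.9, -333.7, 151.3]
ft_force: [-0.5, 0.1, -0.0]
```

```bash
python3 -m inch '[{"tx":0.002,"ty":0,"tz":0,"turn":0,"jaw":1},{"tx":0.002,"ty":0,"tz":0,"turn":0,"jaw":1}]' | egrep 'pos|ft'
```

```text
tool_pos: [370.0, -333.7, 151.3]
ft_force: [-0.3, 0.3, 0.0]
```

```bash
python3 -m inch '[{"tx":0.001,"ty":0,"tz":0,"turn":0,"jaw":1},{"tx":0.002,"ty":0,"tz":0,"turn":0,"jaw":1}]' | egrep 'pos|ft'
```

```text
tool_pos: [371.8, -333.6, 151.3]
ft_force: [-0.4, 0.0, -0.2]
```

```bash
python3 -m inch '[{"tx":0.001,"ty":0,"tz":0,"turn":0,"jaw":1},{"tx":0.002,"ty":0,"tz":0,"turn":0,"jaw":1}]' | egrep 'pos|ft'; python3 - <<'E'
from h import *
c=cam("scene"); cv2.imwrite("pics/s2.png",cv2.resize(c[0][150:250,180:310],(780,600),interpolation=cv2.INTER_CUBIC))
E
```

```text
tool_pos: [373.8, -333.6, 151.3]
ft_force: [-0.8, -0.2, 0.6]
```

View pics/s2.png

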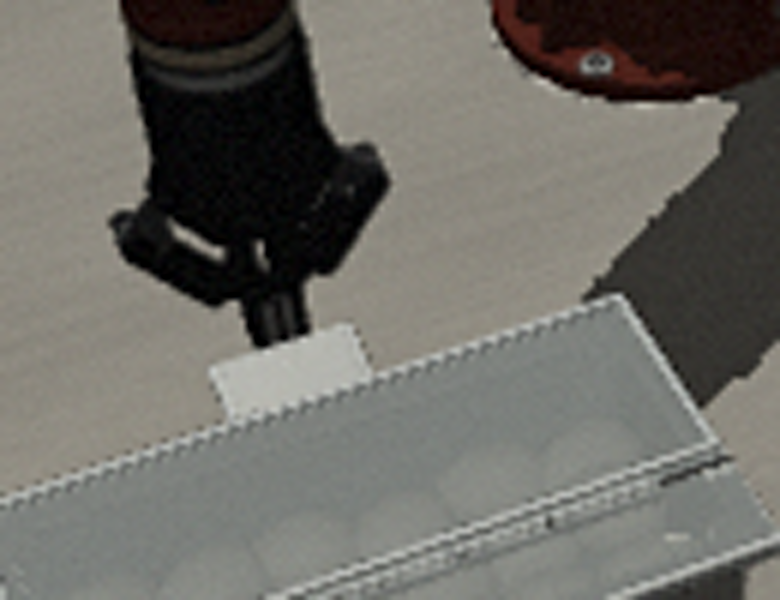

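The crop shows the fingers right at the tab's outer edge, around (280,340), with the tips below it. I'll keep creeping.

```bash
python3 -m inch '[{"tx":0.001,"ty":0,"tz":0,"turn":0,"jaw":1},{"tx":0.002,"ty":0,"tz":0,"turn":0,"jaw":1}]' | egrep 'pos|ft'
```

```text
tool_pos: [375.3, -333.6, 151.2]
ft_force: [-3.6, 0.3, 1.3]
```

```bash
python3 -m inch '[{"tx":0.001,"ty":0,"tz":0,"turn":0,"jaw":1},{"tx":0.001,"ty":0,"tz":0,"turn":0,"jaw":1}]' | egrep 'pos|ft'
```

```text
tool_pos: [375.3, -333.6, 151.2]
ft_force: [-6.3, -0.6, 2.5]
```

```bash
python3 -c "
import numpy as np
for t in np.arange(0,1.71,.1): print(round(t,1),np.round(.1553*(np.cos(.0645)-np.cos(.0645+t)),4),np.round(-.1553*(np.sin(.0645+t)-np.sin(.0645)),4))"
python3 -m inch '[{"tx":0.0005,"ty":0,"tz":-0.004,"turn":0,"jaw":1},{"tx":0.001,"ty":0,"tz":-0.008,"turn":0,"jaw":1},{"tx":0.0013,"ty":0,"tz":-0.012,"turn":0,"jaw":1},{"tx":0.0018,"ty":0,"tz":-0.0154,"turn":0,"jaw":1}]' | egrep 'pos|ft'
python3 - <<'E'
from h import *
c=cam("scene"); cv2.imwrite("pics/s3.png",cv2.resize(c[0][150:250,180:310],(780,600),interpolation=cv2.INTER_CUBIC))
E
```

```text
0.0 0.0 -0.0
0.1 0.0018 -0.0154
0.2 0.0051 -0.0306
0.3 0.0099 -0.0454
0.4 0.0161 -0.0596
0.5 0.0238 -0.0731
0.6 0.0327 -0.0858
0.7 0.0429 -0.0975
0.8 0.0542 -0.1081
0.9 0.0665 -0.1176
1.0 0.0797 -0.1258
1.1 0.0936 -0.1326
1.2 0.1081 -0.1381
1.3 0.1232 -0.142
1.4 0.1385 -0.1444
1.5 0.154 -0.1453
1.6 0.1695 -0.1446
1.7 0.1849 -0.1424
tool_pos: [376.9, -333.5, 166.3]
ft_force: [-5.4, -1.5, -1.0]
```

View pics/s3.png

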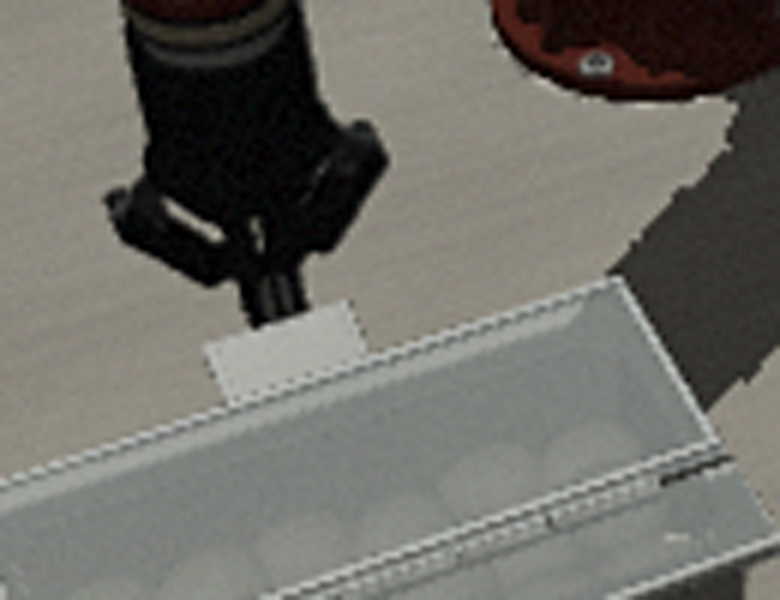

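The crop shows the lid risen with the fingers, the tab edge now at about (280,315) instead of (280,340). I'll continue along the arc.

```bash
python3 -m inch '[{"tx":0.0014,"ty":0,"tz":-0.0077,"turn":0,"jaw":1},{"tx":0.0033,"ty":0,"tz":-0.0152,"turn":0,"jaw":1},{"tx":0.0055,"ty":0,"tz":-0.0227,"turn":0,"jaw":1},{"tx":0.0081,"ty":0,"tz":-0.03,"turn":0,"jaw":1}]' | egrep 'pos|ft'
```

```text
tool_pos: [384.6, -333.2, 196.5]
ft_force: [-7.2, 0.3, 1.8]
```

```bash
python3 -m inch '[{"tx":0.003,"ty":0,"tz":-0.0071,"turn":0,"jaw":1},{"tx":0.0063,"ty":0,"tz":-0.0142,"turn":0,"jaw":1},{"tx":0.01,"ty":0,"tz":-0.021,"turn":0,"jaw":1},{"tx":0.014,"ty":0,"tz":-0.0277,"turn":0,"jaw":1}]' | egrep 'pos|ft'
```

```text
tool_pos: [398.3, -332.9, 224.6]
ft_force: [-8.2, 2.9, 4.0]
```

```bash
python3 -m inch '[{"tx":0.0038,"ty":0,"tz":-0.0065,"turn":0,"jaw":1},{"tx":0.0081,"ty":0,"tz":-0.0128,"turn":0,"jaw":1},{"tx":0.013,"ty":0,"tz":-0.0187,"turn":0,"jaw":1},{"tx":0.0182,"ty":0,"tz":-0.0243,"turn":0,"jaw":1}]' | egrep 'pos|ft'
```

```text
tool_pos: [417.8, -332.9, 249.5]
ft_force: [-4.7, 2.2, 2.6]
```

```bash
python3 -m inch '[{"tx":0.005,"ty":0,"tz":-0.0053,"turn":0,"jaw":1},{"tx":0.011,"ty":0,"tz":-0.0106,"turn":0,"jaw":1},{"tx":0.017,"ty":0,"tz":-0.0155,"turn":0,"jaw":1},{"tx":0.0233,"ty":0,"tz":-0.0201,"turn":0,"jaw":1}]' | egrep 'pos|ft'
python3 - <<'E'
from h import *
c=cam("scene"); cv2.imwrite("pics/s4.png",cv2.resize(c[0][120:270,150:345],(780,600),interpolation=cv2.INTER_CUBIC))
E
```

```text
tool_pos: [443.0, -333.6, 269.1]
ft_force: [-1.5, 0.8, -0.0]
```

View pics/s4.png

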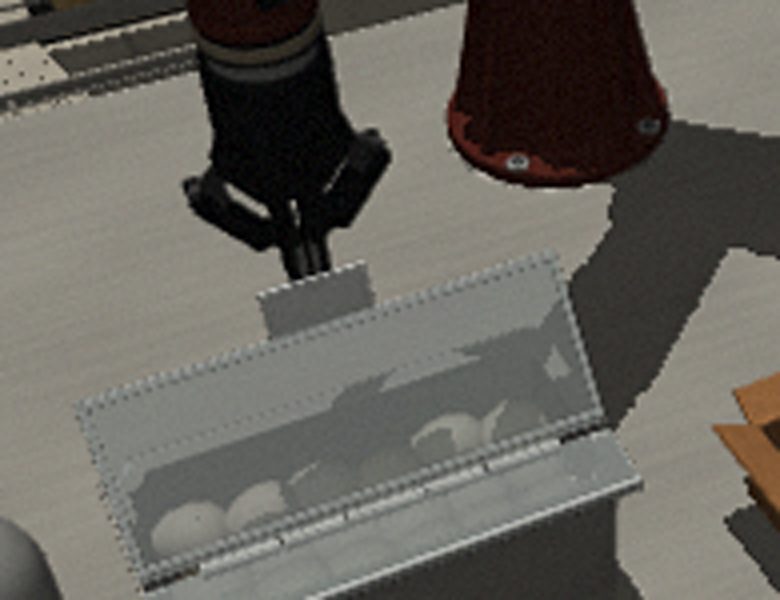

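The lid is about 0.9 rad open, held at its tab (around (315,270)) by the fingertips, and the force is low. I'll carry on up.

```bash
python3 -m inch '[{"tx":0.007,"ty":0,"tz":-0.004,"turn":0,"jaw":1},{"tx":0.014,"ty":0,"tz":-0.008,"turn":0,"jaw":1},{"tx":0.021,"ty":0,"tz":-0.012,"turn":0,"jaw":1},{"tx":0.028,"ty":0,"tz":-0.015,"turn":0,"jaw":1}]' | egrep 'pos|ft'
```

```text
tool_pos: [471.0, -333.6, 284.0]
ft_force: [-0.1, 0.8, -0.7]
```

```bash
python3 -m inch '[{"tx":0.008,"ty":0,"tz":-0.003,"turn":0,"jaw":1},{"tx":0.016,"ty":0,"tz":-0.006,"turn":0,"jaw":1},{"tx":0.024,"ty":0,"tz":-0.008,"turn":0,"jaw":1},{"tx":0.03,"ty":0,"tz":-0.009,"turn":0,"jaw":1}]' | egrep 'pos|ft'
```

```text
tool_pos: [501.1, -333.8, 293.2]
ft_force: [-0.4, -0.1, -0.5]
```

```bash
python3 -m inch '[{"tx":0.005,"ty":0,"tz":0.001,"turn":0,"jaw":1},{"tx":0.01,"ty":0,"tz":0.003,"turn":0,"jaw":1},{"tx":0.015,"ty":0,"tz":0.005,"turn":0,"jaw":1},{"tx":0.02,"ty":0,"tz":0.006,"turn":0,"jaw":1},{"tx":0.025,"ty":0,"tz":0.006,"turn":0,"jaw":1},{"tx":0.03,"ty":0,"tz":0.006,"turn":0,"jaw":1},{"tx":0.035,"ty":0,"tz":0.006,"turn":0,"jaw":1}]' | egrep 'pos|ft'
python3 - <<'E'
from h import *
c=cam("scene"); cv2.imwrite("pics/s5.png",cv2.resize(c[0][120:270,150:345],(780,600),interpolation=cv2.INTER_CUBIC))
t=cam("top")
for k in("egg_lid_hinge","egg_lid_tab"):
  a,b=tip_of(k,"scene"),tip_of(k,"top")
  if a and b: print(k,tri(a[0]["pixel"],c,b[0]["pixel"],t))
E
```

```text
tool_pos: [535.6, -333.7, 286.8]
ft_force: [-0.0, 0.2, 0.3]
```

View pics/s5.png

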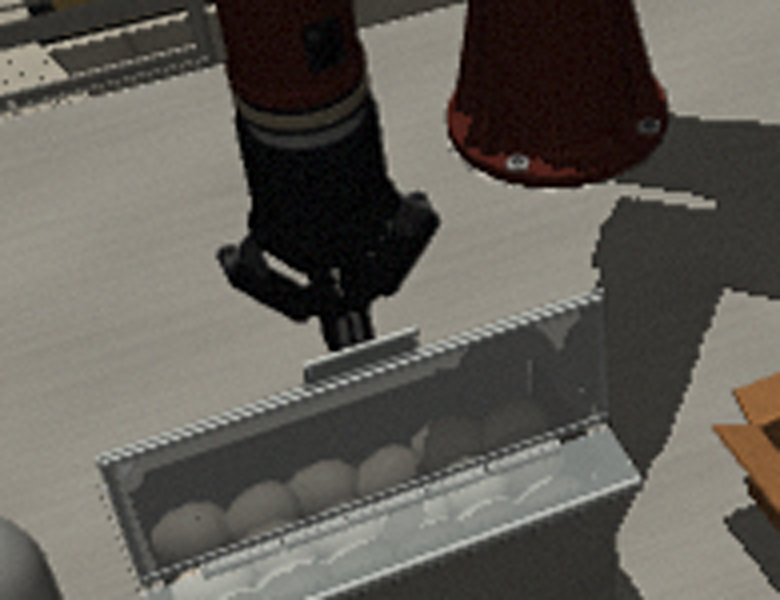

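The lid is near upright, its tab seen edge-on at about (360,350) against the fingers. I'll push it slowly past upright.

```bash
python3 -m inch '[{"tx":0.004,"ty":0,"tz":0,"turn":0,"jaw":1},{"tx":0.008,"ty":0,"tz":0,"turn":0,"jaw":1},{"tx":0.012,"ty":0,"tz":0.001,"turn":0,"jaw":1},{"tx":0.016,"ty":0,"tz":0.002,"turn":0,"jaw":1},{"tx":0.02,"ty":0,"tz":0.003,"turn":0,"jaw":1},{"tx":0.024,"ty":0,"tz":0.004,"turn":0,"jaw":1},{"tx":0.024,"ty":0,"tz":0.004,"turn":0,"jaw":1},{"tx":0.024,"ty":0,"tz":0.004,"turn":0,"jaw":1},{"tx":0.024,"ty":0,"tz":0.004,"turn":0,"jaw":1}]' | egrep 'pos|ft'
python3 - <<'E'
from h import *
c=cam("scene"); cv2.imwrite("pics/s6.png",cv2.resize(c[0][120:270,150:345],(780,600),interpolation=cv2.INTER_CUBIC))
t=cam("top")
for k in("egg_lid_hinge","egg_lid_tab"):
  a,b=tip_of(k,"scene"),tip_of(k,"top")
  if a and b: print(k,tri(a[0]["pixel"],c,b[0]["pixel"],t))
rel([])
E
```

```text
tool_pos: [559.1, -333.7, 282.8]
ft_force: [0.3, -0.9, -0.3]
egg_lid_hinge [ 536.01824051 -336.66261327  146.57136118]
yaw -0.0 turn None pos [ 559.1 -333.7  282.9] F [ 1.  -0.2 -0.5] t 9.95
```

View pics/s6.png

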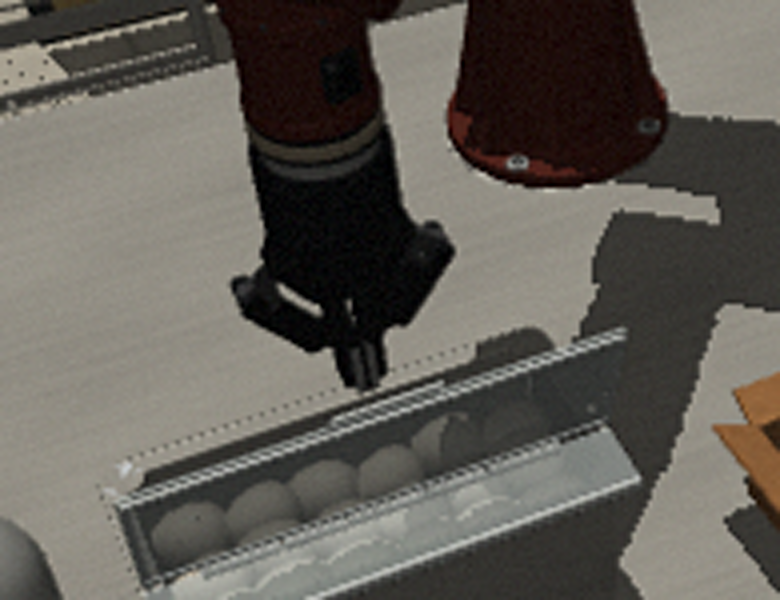

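The egg lid has fallen back and stands open, its edge running (125,500)–(625,335), clear of the fingertips at (365,385), and the pan has not moved. I'll back off, rise and cross to behind the tomato lid.

```bash
python3 -m inch '[{"tx":-0.03,"ty":0,"tz":0,"turn":0,"jaw":1},{"tx":-0.06,"ty":0,"tz":-0.03,"turn":0,"jaw":1},{"tx":-0.06,"ty":0,"tz":-0.07,"turn":0,"jaw":1},{"tx":-0.06,"ty":-0.04,"tz":-0.1,"turn":0,"jaw":1},{"tx":-0.06,"ty":-0.08,"tz":-0.1,"turn":0,"jaw":1},{"tx":-0.05,"ty":-0.12,"tz":-0.1,"turn":0,"jaw":1},{"tx":-0.04,"ty":-0.16,"tz":-0.1,"turn":0,"jaw":1},{"tx":-0.03,"ty":-0.2,"tz":-0.1,"turn":0,"jaw":1},{"tx":-0.02,"ty":-0.24,"tz":-0.1,"turn":0,"jaw":1},{"tx":-0.01,"ty":-0.28,"tz":-0.1,"turn":0,"jaw":1},{"tx":0,"ty":-0.32,"tz":-0.1,"turn":0,"jaw":1},{"tx":0.01,"ty":-0.36,"tz":-0.1,"turn":0,"jaw":1},{"tx":0.02,"ty":-0.4,"tz":-0.1,"turn":0,"jaw":1},{"tx":0.03,"ty":-0.44,"tz":-0.1,"turn":0,"jaw":1},{"tx":0.05,"ty":-0.47,"tz":-0.1,"turn":0,"jaw":1},{"tx":0.08,"ty":-0.5,"tz":-0.1,"turn":0,"jaw":1},{"tx":0.1,"ty":-0.53,"tz":-0.1,"turn":0,"jaw":1},{"tx":0.1,"ty":-0.53,"tz":-0.1,"turn":0,"jaw":1},{"tx":0.1,"ty":-0.53,"tz":-0.1,"turn":0,"jaw":1}]' | egrep 'pos|ft'
python3 - <<'E'
from h import *
c=cam("scene");t=cam("top")
for k,z in(("egg_lid_hinge",155),("egg_lid_tab",300),("tomato_lid_hinge",155),("tomato_lid_tab",300),("tomato_pan",0)):
  a,b=tip_of(k,"scene"),tip_of(k,"top")
  if a: print(k,"s",at_z(a[0]["pixel"],c,z).round())
  if b: print(k,"t",at_z(b[0]["pixel"],t,z).round())
  if a and b: print(k,tri(a[0]["pixel"],c,b[0]["pixel"],t).round())
E
```

```text
tool_pos: [659.2, 196.7, 381.9]
ft_force: [0.0, -0.1, -1.0]
egg_lid_hinge s [ 535. -333.  155.]
egg_lid_hinge t [ 539. -331.  155.]
egg_lid_hinge [ 538. -332.  158.]
egg_lid_tab s [ 595. -329.  300.]
egg_lid_tab t [ 598. -328.  300.]
egg_lid_tab [ 597. -328.  302.]
tomato_lid_hinge s [550. 355. 155.]
tomato_lid_tab s [617. 355. 300.]
tomato_lid_tab t [618. 360. 300.]
tomato_lid_tab [617. 358. 300.]
tomato_pan s [524. 353.   0.]
```

```bash
python3 -m inch '[{"tx":0.01,"ty":-0.04,"tz":0,"turn":0,"jaw":1},{"tx":0.02,"ty":-0.08,"tz":0,"turn":0,"jaw":1},{"tx":0.02,"ty":-0.12,"tz":0,"turn":0,"jaw":1},{"tx":0.02,"ty":-0.162,"tz":0,"turn":0,"jaw":1},{"tx":0.02,"ty":-0.162,"tz":0.03,"turn":0,"jaw":1},{"tx":0.02,"ty":-0.162,"tz":0.07,"turn":0,"jaw":1},{"tx":0.02,"ty":-0.162,"tz":0.105,"turn":0,"jaw":1},{"tx":0.02,"ty":-0.162,"tz":0.105,"turn":0,"jaw":1},{"tx":0.015,"ty":-0.162,"tz":0.105,"turn":0,"jaw":1},{"tx":0.005,"ty":-0.162,"tz":0.105,"turn":0,"jaw":1},{"tx":-0.005,"ty":-0.162,"tz":0.105,"turn":0,"jaw":1},{"tx":-0.015,"ty":-0.162,"tz":0.105,"turn":0,"jaw":1},{"tx":-0.025,"ty":-0.162,"tz":0.105,"turn":0,"jaw":1}]' | egrep 'pos|ft'
```

```text
tool_pos: [633.7, 358.6, 279.8]
ft_force: [0.2, 0.0, -0.4]
```

```bash
python3 -m inch '[{"tx":-0.006,"ty":0,"tz":0,"turn":0,"jaw":1},{"tx":-0.012,"ty":0,"tz":0,"turn":0,"jaw":1},{"tx":-0.018,"ty":0,"tz":0,"turn":0,"jaw":1},{"tx":-0.024,"ty":0,"tz":0,"turn":0,"jaw":1},{"tx":-0.03,"ty":0,"tz":0,"turn":0,"jaw":1},{"tx":-0.036,"ty":0,"tz":0,"turn":0,"jaw":1}]' | egrep 'pos|ft'
python3 - <<'E'
from h import *
c=cam("scene"); cv2.imwrite("pics/s7.png",cv2.resize(c[0][80:230,370:565],(780,600),interpolation=cv2.INTER_CUBIC))
E
```

```text
tool_pos: [597.8, 358.3, 277.6]
ft_force: [0.0, -0.3, -0.8]
```

View pics/s7.png

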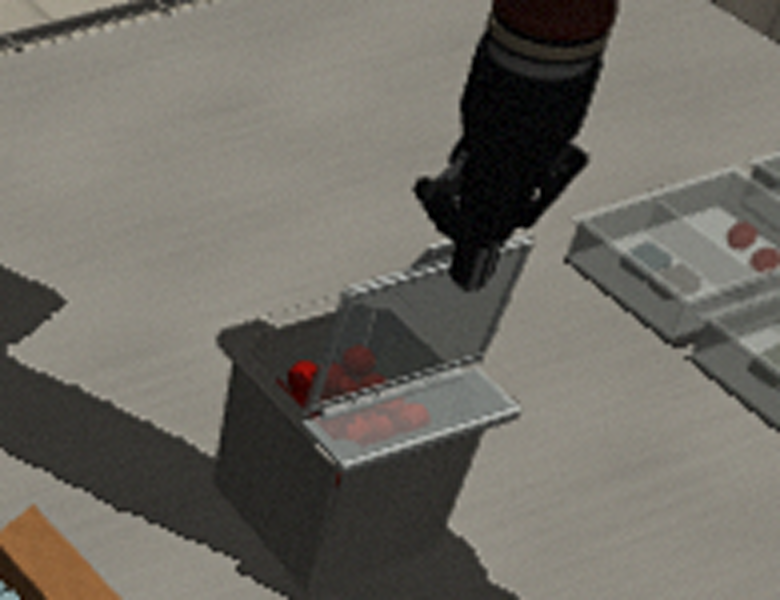

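The fingers are behind the tomato lid at about (475,270) and have pushed it towards upright. I'll push on past upright, then back off.

```bash
python3 -m inch '[{"tx":-0.006,"ty":0,"tz":0,"turn":0,"jaw":1},{"tx":-0.012,"ty":0,"tz":0,"turn":0,"jaw":1},{"tx":-0.018,"ty":0,"tz":0,"turn":0,"jaw":1},{"tx":-0.024,"ty":0,"tz":0,"turn":0,"jaw":1},{"tx":-0.03,"ty":0,"tz":0,"turn":0,"jaw":1},{"tx":-0.036,"ty":0,"tz":0,"turn":0,"jaw":1},{"tx":-0.042,"ty":0,"tz":0,"turn":0,"jaw":1},{"tx":-0.048,"ty":0,"tz":0,"turn":0,"jaw":1},{"tx":-0.054,"ty":0,"tz":0,"turn":0,"jaw":1},{"tx":-0.054,"ty":0,"tz":-0.03,"turn":0,"jaw":1},{"tx":-0.054,"ty":0,"tz":-0.07,"turn":0,"jaw":1},{"tx":-0.054,"ty":0,"tz":-0.1,"turn":0,"jaw":1},{"tx":-0.054,"ty":0.05,"tz":-0.1,"turn":0,"jaw":1},{"tx":-0.054,"ty":0.1,"tz":-0.1,"turn":0,"jaw":1},{"tx":-0.054,"ty":0.15,"tz":-0.1,"turn":0,"jaw":1},{"tx":-0.054,"ty":0.2,"tz":-0.1,"turn":0,"jaw":1},{"tx":-0.054,"ty":0.2,"tz":-0.1,"turn":0,"jaw":1},{"tx":-0.054,"ty":0.2,"tz":-0.1,"turn":0,"jaw":1}]' | egrep 'clock|pos|ft'
python3 - <<'E'
from h import *
c=cam("scene");t=cam("top"); cv2.imwrite("pics/s8.png",c[0])
for k in("egg_lid_hinge","egg_lid_tab","egg_pan","tomato_lid_hinge","tomato_lid_tab","tomato_pan"):
  a,b=tip_of(k,"scene"),tip_of(k,"top")
  if a and b: print(k,tri(a[0]["pixel"],c,b[0]["pixel"],t).round())
E
```

```text
clock: 16.2
tool_pos: [544.2, 157.4, 378.1]
ft_force: [-0.1, 0.1, -0.4]
egg_lid_hinge [ 542. -331.  143.]
egg_lid_tab [ 598. -332.  295.]
egg_pan [ 513. -335.   15.]
tomato_lid_hinge [566. 350. 162.]
tomato_lid_tab [411. 360. 164.]
```

View pics/s8.png

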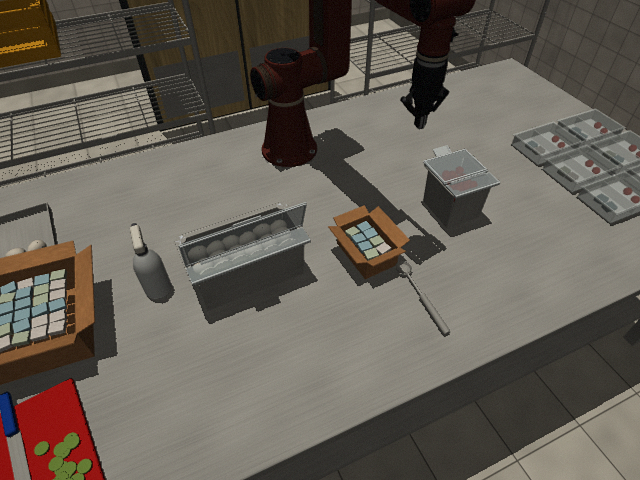

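The picture shows the tomato lid shut (tab at (442,152), measured at a height of 164 mm). The egg lid stands open with its tab about 56 mm behind the hinge line, both pans are where they were, and the arm is clear.

```bash
python3 -c "
from workcell import job
print(job.job_done())"
```

```text
the job is handed in; nothing more can be done
None
```

The job is handed in, though no verdict came back: the last pictures show the tomato lid shut, the egg lid standing open and leaning back, the pans where they were, the other things undisturbed and the arm clear.

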